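# Switch the desk over to the other computer

## Robot

A 7-joint arm with a two-finger parallel gripper is mounted at the origin on the work surface. World frame = base frame: x ahead of the robot, y to its left, z up, the work surface at z = 0. Lengths are in m, angles in rad, forces in N, time in s.
With the tool pointing down it reaches from about 0.4 to 0.875 m from the base axis. Payload 19.3 kg.
Tool frame: the origin (TCP) lies between the finger pads, 19 mm behind the fingertips; this is the grasp point; z points along the fingers, y is the line along which they close (so a half turn about z gives the same grasp; the last joint's range is limited). The gripper opens to 85 mm and grips with 20 to 120 N. Pads are 22 mm wide; open, the fingers measure 114 mm over their backs; the gripper's body (76 mm by 85 mm) begins 54 mm behind the grasp point. The pads swing forward as they close: fully open they stand 13 mm farther back than shut.
Start: joints at [-1.332, 0.521, -0.036, 1.599, 0.021, 1.021, -0.113], TCP at [0.19, 0.595, 0.25] pointing down, gripper open.
Joint ranges: [-2.91, 2.91], [-0.3, 2.13], [-1.5, 1.42], [0.17, 2.43], [-1.26, 4.41], [0.16, 1.93], [-2.52, 2.52]. Speed limits (rad/s): [1.89, 1.89, 2.39, 2.39, 3.01, 3.01, 3.01].

## Interface

Orientations are given as a rotation vector (axis times angle).
In Python, from plant import observe, get_image, job_done gives the robot as it stands.
- The arm moves only by the shell command python3 -m crank 'ROWS'. ROWS is JSON, a list of rows, each an object with "dp": the shift along the tool's x, y, z in mm, a list of three; "rotation": the turn, a rotation vector about the tool's x, y, z in units of 5 degrees (1.0 is 5 degrees), a list of three; "hand": the closure, from 0 (fully open) to 1 (shut). In form: [{"dp": [x, y, z], "rotation": [rx, ry, rz], "hand": hand}, ...]. A call has exactly 5 rows; each row shifts and turns the commanded pose from where the row before left it, along the tool's axes as they then stand; what a row does not reach is not made up. A row lasts 1/10 s, in which the tool goes at most 50 mm and 8.59 degrees, less where a joint would pass 70% of its speed; a pose out of reach is approached as far as the arm can. A call with a gripper value outside its range is refused whole. The fingers move at their own pace and stop on an object; the grip force is fixed at half the most. Time passes only in rows, so rows that do not move let the fingers close, or fill a call up. It gives the time, the measured TCP pose, the force, the opening and the grip force at its end, in the units of the state.
- observe(): the state, without advancing time (a new reading comes with each control period).
- get_image(name): name is "scene" or "top" or "wrist"; returns a dict with "frame" (420x560x3 uint8, blue, green, red), "vfov" (degrees; the focal length in pixels is half the picture's height over the tangent of half this angle, whatever the lens; pixels are square), "cx", "cy" (the principal point, pixels), "R" (3x3) and "t" (3): a world point X has camera coordinates R X + t. Camera axes: x right, y down, z forward; pixel columns grow to the right and rows downward; lengths in m; the calibration is good to about 2 mm. A picture is of the moment at which its call begins. There is no depth.
- job_done(): hands the job in; it is judged then, once.
The state is a dict: "t": time; "qpos": joint angles; "qd": joint speeds; "joint_efforts": joint torques, N m; "tool_pos": TCP position; "orientation": TCP orientation; "contact_force": force on the tool from outside, world axes, zero at the start; "ft_torque": the same for the moment, N m; "gripper_width": finger opening in m; "gripper_force": force on a finger pad.
Only numpy, scipy, OpenCV 4.12 (cv2) and the standard library are available. Lean on these libraries where they do the work, as an engineer would, in place of code of your own. Each camera call takes 0.05 s, during which the arm holds its last target. There are 200 camera calls.

## Task

On the desk console, switch over to the other computer: with the fingertips gently press down the raised end of the long rocker until it has tipped fully over, and after that press the round key all the way down and let it spring back up. Only touch and press: grasp or lift nothing, and leave the short rocker, the square key, the little figure standing on the console and everything else on the desk as they are. Finish with the hand drawn up well clear of the console.

Things in the scene. Friction and masses are not known exactly. Their poses are not given: they have to be found in the camera images.
- console: Flat aluminium plate fixed to the desk, 112 (x) x 344 (y) x 14 mm high. Origin: centre of its underside on the desk; x along its short side (-x side faces the robot at yaw 0), y along its long side. Five bays in a row along y, 64 mm apart, the middle one at the origin, hold in any order the two rockers, the two keys and a small figure. All four grey caps are of one plastic
- long_rocker_module: Black block fixed in its bay, 92 (x) x 54 (y) x 14 mm high, its top 28 mm above the desk, aligned with the console; carries the long rocker (the other three controls sit on equal blocks). Origin: centre of its underside. Two small black cheeks (14 mm long, tops 40 mm above the desk) flank the paddle at its pin, which runs along y, 38 mm above the desk
- long_rocker (a joint): Tilt, rad. Flat grey paddle 70 mm long (along the console's x), 24 wide, 8 thick, tipping about a pin at mid-length. At 0 (starts at 0 to 0.05) its end on the console's -x side is raised, about 8 mm above the middle; at 0.44, a firm stop, it has tipped fully over and that end is low. Friction 0.06 N m at the pin: a few newtons tip it and it stays where it is left
- long_rocker_raised (a point): Point on the long rocker's top face, on its centreline, 26 mm from the pin towards its raised end (9 mm from that end); moves with the paddle. It stands about 47 mm above the desk at joint 0 and 36 mm at the stop. A good place to press straight down
- short_rocker (a joint): Tilt of the short rocker, built like the long one but its paddle is only 40 mm long; to be left as it is (starts between 0 and 0.05)
- short_rocker_raised (a point): Point on the short rocker's top face, 11 mm from its pin towards its raised end
- round_key (a joint): Travel of the round key, m: 0 up, 0.005 fully down. Grey cylinder cap of 30 mm diameter standing 11 mm out of its black block; a spring returns it (about 1.2 N to start, 4 N fully down)
- round_key_top (a point): Centre of the round key's flat top, 39 mm above the desk when up; moves with the key
- square_key (a joint): Travel of the square key, m, like the round key; to be left alone
- square_key_top (a point): Centre of the square key's flat top (28 x 28 mm), 39 mm above the desk
- figure: Loose little orange plastic figure, turned like a chess pawn, 26 mm across, 44 mm high, standing on the console's base plate in the free bay (its top 58 mm above the desk). Origin: centre of its foot
- mug: Loose blue ceramic mug, 80 mm across, 92 mm high, behind the console (its +x side). Origin: centre of its underside
- tape: Loose roll of clear tape lying flat, 90 mm across, 19 mm high, behind the console. Origin: centre of its underside
- notes: Loose pad of paper notes, 76 x 76 x 22 mm, behind the console. Origin: centre of its underside
- stick: Loose black memory stick, 57 x 18 x 9 mm, lying in front of the console (its -x side). Origin: near its centre, underside
- mouse: Loose black computer mouse, about 87 x 64 mm, 35 mm high, on the blue desk mat. Origin: near its centre, underside

How it is judged:
On the way, in this order (a step that is already met when the one before it is completed fails the run):
1. the long rocker has been tipped fully over (value of joint long_rocker above 0.4 rad), for 0.1 s.
2. the round key is pressed down (value of joint round_key above 0.004 m and value of joint long_rocker above 0.4 rad), for 0.1 s.
At the end, for the whole second after the job is handed in: Long rocker tipped over to at least 0.40 of its 0.44 rad, round key back up (within 1 mm), square key up, short rocker below 0.10 rad, every loose thing upright and within 10 mm of where it started, the hand's TCP more than 85 mm above the desk (value of joint long_rocker above 0.4 rad and value of joint each of round_key, square_key below 0.001 m and value of joint short_rocker below 0.1 rad and height (world z) of the grasp point above 0.085 m and distance of each of figure, mug, tape, notes, stick, mouse from where it was at the start of the episode below 0.01 m and angle between each of figure, mug, tape, notes, stick, mouse's own z axis and vertical below 0.2 rad); the robot touches nothing.
It fails at once if the round key is pressed before the long rocker has tipped over (value of joint round_key above 0.002 m and value of joint long_rocker below 0.38 rad).
It fails at once if the square key is pressed or the short rocker tipped (value of joint square_key above 0.0015 m or value of joint short_rocker above 0.1 rad).
It fails at once if the long rocker or the round key is pressed harder than 30 N (contact force between the arm and long_rocker above 30 N or contact force between the arm and round_key above 30 N).
It fails at once if a loose thing is shoved, lifted or carried more than 10 mm (distance of any of figure, mug, tape, notes, stick, mouse from where it was at the start of the episode above 0.01 m).
It fails at once if a loose thing is knocked over (angle between any of figure, mug, tape, notes, stick, mouse's own z axis and vertical above 0.3 rad).
It also fails if it takes over 38 s, if anything falls off the work surface, if the arm or the gripper's body presses on something with over 40 N, if the wrist force passes 120 N, or if a joint passes its speed limit or range.

## Working session

There is one attempt and no reset: what is moved stays moved. The work goes in short steps, Python scripts to look and compute and a shell command to move; the robot and the scene stay as the last step left them, time stands still between calls to the robot, and variables do not carry over. Pictures are saved under pics/ and viewed, at most 10 in all, crops included, and the job is handed in when it is done.

```bash
mkdir -p pics; cat > h.py <<'E'
import numpy as np, cv2
from plant import observe, get_image, job_done
from scipy.spatial.transform import Rotation as Ro
def snap(n,f):
    d=get_image(n); cv2.imwrite('pics/'+f,d['frame'])
    np.savez('pics/'+f[:-4]+'.npz',**{k:np.array(v) for k,v in d.items()}); return d
def load(f): return dict(np.load('pics/'+f+'.npz'))
def ray(d,u,v):
    f=d['frame'].shape[0]/2/np.tan(np.radians(float(d['vfov']))/2)
    R=np.array(d['R']);t=np.array(d['t'])
    return -R.T@t, R.T@np.array([(u-float(d['cx']))/f,(v-float(d['cy']))/f,1.])
def plane(d,u,v,z):
    c,r=ray(d,u,v); return c+r*(z-c[2])/r[2]
def tri(*obs):
    A=np.zeros((3,3));b=np.zeros(3)
    for d,u,v in obs:
        c,r=ray(d,u,v); r=r/np.linalg.norm(r);P=np.eye(3)-np.outer(r,r);A+=P;b+=P@c
    return np.linalg.solve(A,b)
def proj(d,X):
    f=d['frame'].shape[0]/2/np.tan(np.radians(float(d['vfov']))/2)
    p=np.array(d['R'])@X+np.array(d['t']); return p[:2]/p[2]*f+[float(d['cx']),float(d['cy'])]
E
python3 - <<'E'
from h import *
for n in('scene','top','wrist'):
    d=snap(n,n+'0.png'); print(n,d['vfov'],ray(d,280,210))
o=observe(); print(o)
E
```

```text
scene 51.357429739611284 (array([ 1.21217371, -0.21372457,  0.62213243]), array([-0.74006351,  0.23611599, -0.62983493]))
top 50.44344863697028 (array([ 0.44244085, -0.01444355,  0.94361253]), array([ 0.08848587, -0.02563754, -0.99578912]))
wrist 71.48553143137094 (array([0.11366837, 0.62025849, 0.37484383]), array([ 0.30120859, -0.10234686, -0.94808624]))
{'t': 0.15, 'qpos': array([-1.3322271 ,  0.52189307, -0.03630739,  1.59981409,  0.0211996 ,
        1.02110205, -0.11279637]), 'qd': array([-0.00027872, -0.000707  , -0.00022532, -0.00043305, -0.00011276,
       -0.00031938,  0.00052644]), 'joint_efforts': array([ 2.51451223e-03, -9.27393150e+01,  1.98084489e+00, -3.70060122e+01,
        1.79202994e-02,  6.40458995e-03, -5.33840944e-05]), 'tool_pos': array([0.18990123, 0.59523228, 0.24957077]), 'orientation': array([-4.83121740e-01, -3.10415691e+00,  1.30247228e-03]), 'contact_force': array([ 0.12964129, -0.43076621,  0.66384007]), 'ft_torque': array([0.00072162, 0.00146831, 0.01981034]), 'gripper_force': 0.0, 'gripper_width': 0.08566601578927904}
```

View pics/top0.png

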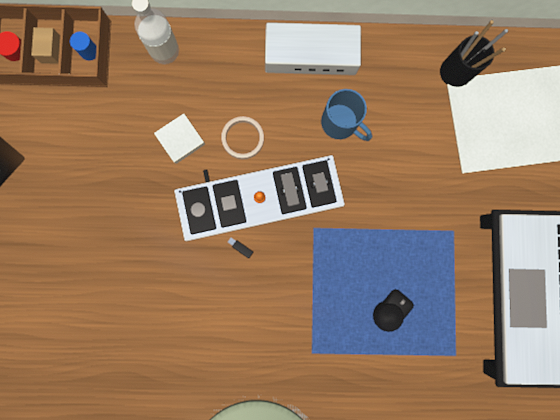

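View pics/scene0.png

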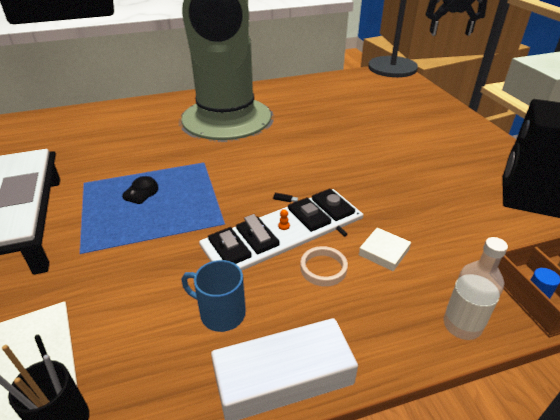

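The top view shows the console centred near (260,197). From left to right it holds the round key (197,210), square key (229,203), figure (260,197), long rocker (290,188) and short rocker (320,182). I'll measure these and look closer to find which end is raised.

```bash
cat > m.py <<'E'
from h import *
T=load('top0');S=load('scene0')
def grey(d,box):
    x0,y0,x1,y1=box
    hsv=cv2.cvtColor(d['frame'],cv2.COLOR_BGR2HSV)
    m=((hsv[...,1]<60)&(hsv[...,2]>75)&(hsv[...,2]<185)).astype(np.uint8)
    k=np.zeros_like(m);k[y0:y1,x0:x1]=m[y0:y1,x0:x1]
    n,l,s,c=cv2.connectedComponentsWithStats(k)
    return [(c[i].round(1),s[i].tolist(),l==i) for i in range(1,n) if s[i][4]>50]
if __name__=='__main__':
    for n,d,b in(('T',T,(170,150,350,245)),('S',S,(195,185,370,270))):
        for c,s,_ in grey(d,b): print(n,c,s,plane(d,*c,.04).round(4))
    hsv=cv2.cvtColor(T['frame'],cv2.COLOR_BGR2HSV)
    m=((hsv[...,1]<60)&(hsv[...,2]>185)).astype(np.uint8); m[:150]=0;m[245:]=0;m[:,:172]=0;m[:,350:]=0
    p=cv2.findNonZero(m); r=cv2.minAreaRect(p); print(r)
    q=np.array([plane(T,*x,.014) for x in cv2.boxPoints(r)]);print(q.round(4),q.mean(0))
    a=cv2.resize(T['frame'][150:245,170:350],(720,380),interpolation=2)
    cv2.imwrite('pics/tc.png',a)
    cv2.imwrite('pics/sc.png',cv2.resize(S['frame'][185:270,195:370],(790,384),interpolation=2))
E
python3 m.py
```

```text
T [289.6 189. ] [281, 172, 19, 35, 414] [ 0.5663 -0.0565  0.04  ]
T [319.8 182. ] [312, 172, 16, 21, 245] [ 0.5821 -0.1182  0.04  ]
T [228.3 202.4] [221, 195, 16, 16, 199] [0.536  0.0678 0.04  ]
T [197.4 209. ] [190, 202, 15, 15, 167] [0.5212 0.1299 0.04  ]
S [333.7 197.6] [327, 190, 19, 13, 110] [0.5232 0.1295 0.04  ]
S [313.4 208.3] [301, 198, 34, 23, 176] [0.5445 0.0738 0.04  ]
S [256.9 226.6] [245, 214, 27, 28, 278] [ 0.5646 -0.0562  0.04  ]
S [299.3 243.2] [240, 215, 123, 55, 307] [0.6367 0.0089 0.04  ]
S [228.3 238.7] [219, 230, 20, 18, 212] [ 0.5821 -0.1192  0.04  ]
S [364.4 253.5] [360, 249, 10, 10, 65] [0.7005 0.1159 0.04  ]
((258.0, 196.5), (93.0, 172.0), 90.0)
[[ 0.6473  0.1919  0.014 ]
 [ 0.656  -0.172   0.014 ]
 [ 0.4588 -0.1732  0.014 ]
 [ 0.4517  0.184   0.014 ]] [0.55342934 0.00768514 0.014     ]
```

View pics/sc.png

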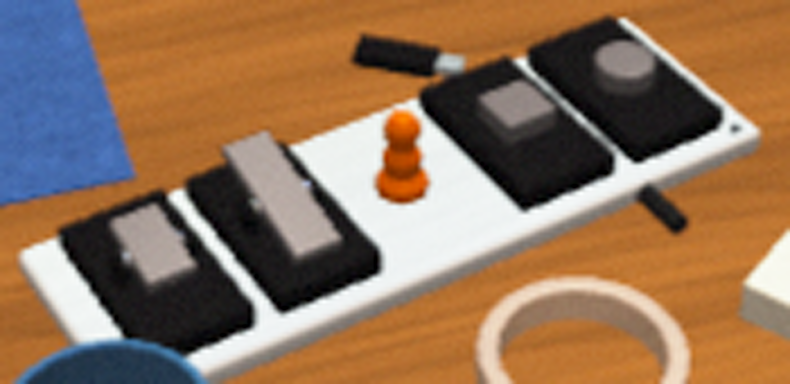

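View pics/tc.png

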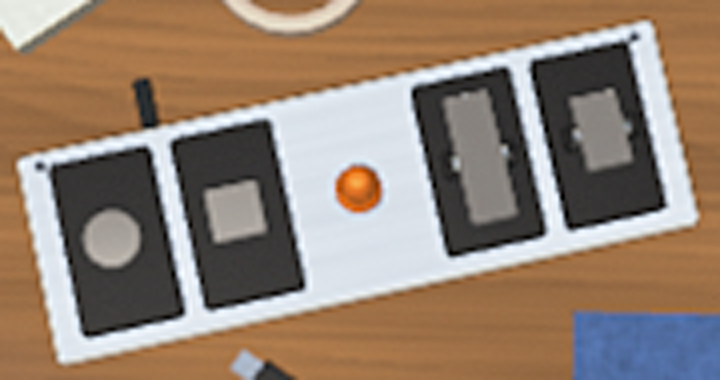

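The crops confirm that the long rocker's end facing the robot is raised. The figure stands in the middle bay. I'll triangulate both paddle ends and the keys, then plan the move.

```bash
cat > plan.py <<'E'
from h import *
import sys
def go(X,yaw):
    o=observe();R=Ro.from_rotvec(o['orientation']);M=R.as_matrix()
    G=Ro.from_matrix(np.array([[np.cos(yaw),np.sin(yaw),0],[np.sin(yaw),-np.cos(yaw),0],[0,0,-1]]))
    e=[((R.inv()*(G*Ro.from_euler('z',a))).as_rotvec()) for a in(0,np.pi)]
    print('t',o['t'],'pos',o['tool_pos'].round(4),'F',o['contact_force'].round(2),'w',round(o['gripper_width'],4),'dist',(np.array(X)-o['tool_pos']).round(4))
    print('tool x',M[:,0].round(3),'y',M[:,1].round(3),'dp mm now',(M.T@(np.array(X)-o['tool_pos'])*1e3).round(1),'rot5',[(v/np.radians(5)).round(2) for v in e])
    for v in e:
        Rg=(R*Ro.from_rotvec(v)).as_matrix(); print(' dp in goal frame',(Rg.T@(np.array(X)-o['tool_pos'])*1e3).round(1))
if __name__=='__main__': go([float(a) for a in sys.argv[1:4]],np.radians(13.8))
E
python3 - <<'E'
from m import *
a=tri((T,293.5,204.75),(S,249.3,216.2));b=tri((T,286.2,173.7),(S,264.8,239.9))
print('near',a.round(4),'far',b.round(4),'len',np.linalg.norm(a-b),'yaw',np.degrees(np.arctan2(*(b-a)[[1,0]])))
sc=lambda u,v:(S,195+u*175/790,185+v*85/384)
tc=lambda u,v:(T,170+u/4,150+v/4)
print('round',tri(sc(627,60),tc(112,239)).round(4),'square',tri(sc(516,106),tc(236,211)).round(4))
print('figtop',tri(sc(402,116),tc(358,187)).round(4))
E
python3 plan.py .5403 -.0632 .12
```

```text
near [ 0.5337 -0.0643  0.0449] far [ 0.599  -0.0496  0.032 ] len 0.0682383474141433 yaw 12.70824482889773
round [0.5204 0.1304 0.0357] square [0.536  0.0673 0.0346]
figtop [0.5478 0.0056 0.053 ]
t 0.15 pos [0.1899 0.5952 0.2496] F [ 0.13 -0.43  0.66] w 0.0857 dist [ 0.3504 -0.6584 -0.1296]
tool x [-0.953  0.304 -0.   ] y [ 0.304  0.953 -0.001] dp mm now [-533.9 -520.7  130. ] rot5 [array([-0.00e+00,  1.00e-02,  2.97e+01]), array([-0.01, -0.  , -6.3 ])]
 dp in goal frame [183.2 723.  129.6]
 dp in goal frame [-183.2 -723.   129.6]
```

The near end sits at z≈45 mm and the far end at 32 mm, with yaw ≈13°, so the near end is confirmed as raised. Now I'll close the hand, turn and travel.

```bash
python3 -m crank '[{"dp":[-40,0,0],"rotation":[0,0,-1.26],"hand":1},{"dp":[-40,0,0],"rotation":[0,0,-1.26],"hand":1},{"dp":[-40,0,0],"rotation":[0,0,-1.26],"hand":1},{"dp":[-40,0,0],"rotation":[0,0,-1.26],"hand":1},{"dp":[-40,0,0],"rotation":[0,0,-1.26],"hand":1}]'; python3 plan.py .5403 -.0632 .12
```

```text
t: 0.65
tool_pos: [0.3886, 0.5772, 0.25]
orientation: [0.384, -3.118, 0.001]
contact_force: [0.5, 0.3, -0.8]
gripper_width: 0.0123
gripper_force: 0.0
t 0.65 pos [0.3886 0.5772 0.25  ] F [ 0.54  0.26 -0.83] w 0.0123 dist [ 0.1517 -0.6404 -0.13  ]
tool x [-0.97  -0.242  0.   ] y [-0.242  0.97  -0.   ] dp mm now [   8.1 -658.   130.2] rot5 [array([ 0.000e+00, -1.000e-02, -3.595e+01]), array([-0.  , -0.  ,  0.05])]
 dp in goal frame [ -5.5 658.  130. ]
 dp in goal frame [   5.5 -658.   130. ]
```

```bash
python3 -m crank '[{"dp":[0,-45,0],"rotation":[0,0,0],"hand":1},{"dp":[0,-45,0],"rotation":[0,0,0],"hand":1},{"dp":[0,-45,0],"rotation":[0,0,0],"hand":1},{"dp":[0,-45,0],"rotation":[0,0,0],"hand":1},{"dp":[0,-45,0],"rotation":[0,0,0],"hand":1}]'
python3 -m crank '[{"dp":[0,-45,0],"rotation":[0,0,0],"hand":1},{"dp":[0,-45,0],"rotation":[0,0,0],"hand":1},{"dp":[0,-45,0],"rotation":[0,0,0],"hand":1},{"dp":[0,-45,0],"rotation":[0,0,0],"hand":1},{"dp":[0,-45,0],"rotation":[0,0,0],"hand":1}]'; python3 plan.py .5403 -.0632 .12
```

```text
t: 1.15
tool_pos: [0.4406, 0.3574, 0.2498]
orientation: [0.377, -3.119, 0.0]
contact_force: [1.4, 0.7, 0.3]
gripper_width: -0.0002
gripper_force: 0.0
t: 1.65
tool_pos: [0.4942, 0.1391, 0.25]
orientation: [-0.378, 3.119, 0.0]
contact_force: [1.0, 0.6, 0.6]
gripper_width: -0.0003
gripper_force: 0.0
t 1.65 pos [0.4942 0.1391 0.25  ] F [1.04 0.6  0.64] w -0.0003 dist [ 0.0461 -0.2023 -0.13  ]
tool x [-0.971 -0.239 -0.   ] y [-0.239  0.971 -0.   ] dp mm now [   3.6 -207.4  130. ] rot5 [array([ -0.,  -0., -36.]), array([-0.,  0.,  0.])]
 dp in goal frame [ -3.5 207.4 130. ]
 dp in goal frame [   3.5 -207.4  130. ]
```

```bash
python3 -m crank '[{"dp":[4,-42,0],"rotation":[0,0,0],"hand":1},{"dp":[0,-42,0],"rotation":[0,0,0],"hand":1},{"dp":[0,-42,20],"rotation":[0,0,0],"hand":1},{"dp":[0,-42,20],"rotation":[0,0,0],"hand":1},{"dp":[0,-40,20],"rotation":[0,0,0],"hand":1}]'
python3 -m crank '[{"dp":[0,0,35],"rotation":[0,0,0],"hand":1},{"dp":[0,0,35],"rotation":[0,0,0],"hand":1},{"dp":[0,0,0],"rotation":[0,0,0],"hand":1},{"dp":[0,0,0],"rotation":[0,0,0],"hand":1},{"dp":[0,0,0],"rotation":[0,0,0],"hand":1}]'; python3 plan.py .5403 -.0632 .12
python3 -c "
from h import *
d=snap('wrist','w1.png');snap('scene','s1.png');print(ray(d,280,210))
print(proj(d,observe()['tool_pos']+[0,0,-.019]))"
```

```text
t: 2.15
tool_pos: [0.54, -0.0639, 0.1893]
orientation: [-0.377, 3.119, -0.0]
contact_force: [1.2, 0.1, -0.6]
gripper_width: -0.0
gripper_force: 0.0
t: 2.65
tool_pos: [0.5408, -0.0619, 0.1217]
orientation: [-0.378, 3.117, -0.001]
contact_force: [-0.6, -0.3, 0.4]
gripper_width: 0.0001
gripper_force: 0.0
t 2.65 pos [ 0.5408 -0.0619  0.1217] F [-0.64 -0.35  0.35] w 0.0001 dist [-0.0005 -0.0013 -0.0017]
tool x [-0.971 -0.239 -0.002] y [-0.239  0.971 -0.001] dp mm now [ 0.7 -1.1  1.7] rot5 [array([-4.0e-02, -1.0e-02, -3.6e+01]), array([-0.01,  0.02,  0.  ])]
 dp in goal frame [-0.7  1.1  1.7]
 dp in goal frame [ 0.7 -1.1  1.7]
(array([ 0.46277346, -0.08053831,  0.2469116 ]), array([ 0.31216785,  0.07150839, -0.94736836]))
[280.56917651 263.49407623]
```

View pics/w1.png

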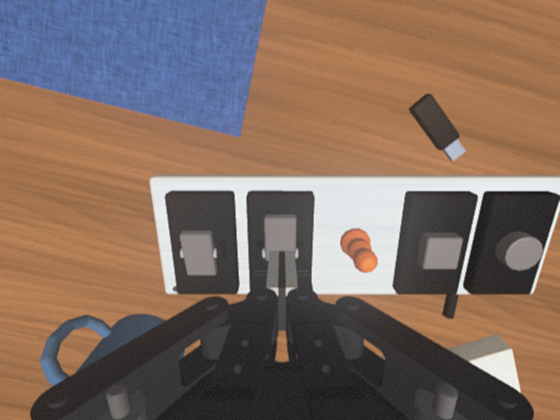

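The wrist view shows the paddle's near edge at (280,216), central under the fingertips (≈280,255), and the round key top at (519,251). I'll cross-check these positions.

```bash
python3 -c "
from h import *
d=load('w1');T=load('top0')
print('near edge',plane(d,280.5,215.5,.049), plane(d,264,240,.046),plane(d,297,240,.046))
print('round',plane(d,519,251,.039),tri((d,519,251),(T,170+28,150+59.7)),'sq',plane(d,441,250,.039),'tri near',tri((d,280.5,215.5),(T,293.5,204.75)))
print('from top round',plane(T,197.4,209.5,.039))
pin=np.array([.5663,-.0565]);print('press target',pin-.028*np.array([.971,.239]))"
```

```text
near edge [ 0.53196524 -0.06425927  0.049     ] [ 0.55499511 -0.07142226  0.046     ] [ 0.54907742 -0.04730657  0.046     ]
round [0.51951135 0.12639276 0.039     ] [0.52020549 0.12925134 0.03614264] sq [0.53336888 0.06625686 0.039     ] tri near [ 0.53327374 -0.0643487   0.0458563 ]
from top round [0.52025763 0.13004594 0.039     ]
press target [ 0.539112 -0.063192]
```

```bash
python3 -m crank '[{"dp":[0,0,15],"rotation":[0,0,0],"hand":1},{"dp":[0,0,15],"rotation":[0,0,0],"hand":1},{"dp":[0,0,10],"rotation":[0,0,0],"hand":1},{"dp":[0,0,5],"rotation":[0,0,0],"hand":1},{"dp":[0,0,0],"rotation":[0,0,0],"hand":1}]'
python3 -m crank '[{"dp":[0,0,2],"rotation":[0,0,0],"hand":1},{"dp":[0,0,2],"rotation":[0,0,0],"hand":1},{"dp":[0,0,2],"rotation":[0,0,0],"hand":1},{"dp":[0,0,1],"rotation":[0,0,0],"hand":1},{"dp":[0,0,0],"rotation":[0,0,0],"hand":1}]'
```

```text
t: 3.25
tool_pos: [0.5399, -0.062, 0.075]
orientation: [0.378, -3.119, -0.0]
contact_force: [-0.4, -0.2, 0.8]
gripper_width: -0.0001
gripper_force: 0.0
t: 3.75
tool_pos: [0.5399, -0.0621, 0.068]
orientation: [0.378, -3.119, 0.0]
contact_force: [0.3, 1.0, -0.1]
gripper_width: -0.0001
gripper_force: 0.2
```

```bash
python3 -m crank '[{"dp":[0,0,1],"rotation":[0,0,0],"hand":1},{"dp":[0,0,1],"rotation":[0,0,0],"hand":1},{"dp":[0,0,1],"rotation":[0,0,0],"hand":1},{"dp":[0,0,1],"rotation":[0,0,0],"hand":1},{"dp":[0,0,0],"rotation":[0,0,0],"hand":1}]'
python3 -m crank '[{"dp":[0,0,1],"rotation":[0,0,0],"hand":1},{"dp":[0,0,1],"rotation":[0,0,0],"hand":1},{"dp":[0,0,1],"rotation":[0,0,0],"hand":1},{"dp":[0,0,0],"rotation":[0,0,0],"hand":1},{"dp":[0,0,0],"rotation":[0,0,0],"hand":1}]'
```

```text
t: 4.25
tool_pos: [0.5399, -0.0621, 0.0639]
orientation: [0.378, -3.119, -0.0]
contact_force: [-1.2, 0.3, 1.4]
gripper_width: -0.0
gripper_force: 0.3
t: 4.75
tool_pos: [0.5401, -0.062, 0.061]
orientation: [-0.377, 3.119, 0.0]
contact_force: [0.8, -0.1, 0.7]
gripper_width: -0.0002
gripper_force: 0.0
```

```bash
python3 -m crank '[{"dp":[0,0,1],"rotation":[0,0,0],"hand":1},{"dp":[0,0,0],"rotation":[0,0,0],"hand":1},{"dp":[0,0,1],"rotation":[0,0,0],"hand":1},{"dp":[0,0,0],"rotation":[0,0,0],"hand":1},{"dp":[0,0,0],"rotation":[0,0,0],"hand":1}]'
python3 -c "
from h import *
snap('wrist','w2.png');d=snap('scene','s2.png')
cv2.imwrite('pics/s2c.png',cv2.resize(d['frame'][150:270,195:370],(790,542),interpolation=2))"
```

```text
t: 5.25
tool_pos: [0.5399, -0.0621, 0.059]
orientation: [0.378, -3.119, 0.0]
contact_force: [-0.5, -0.3, 2.3]
gripper_width: -0.0004
gripper_force: 0.8
```

View pics/s2c.png

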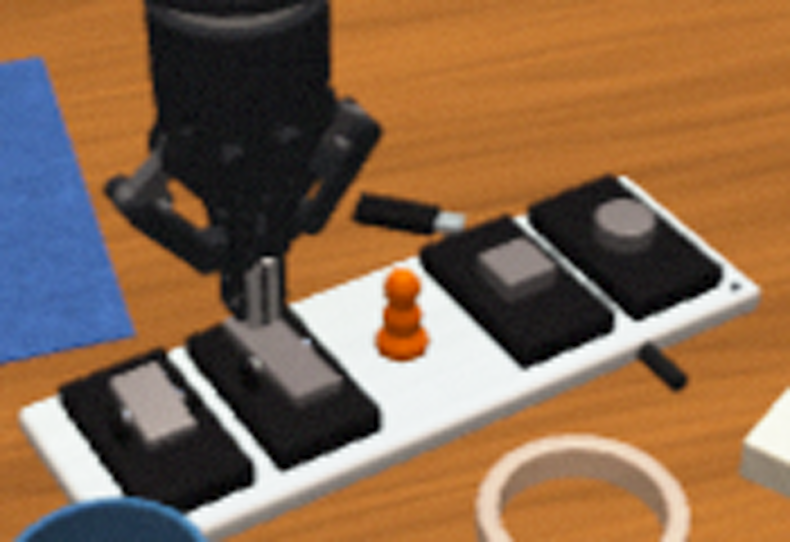

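The fingertip is on the paddle near (262,320). The paddle is now about level, partway through its tilt. I'll continue in 1 mm steps.

```bash
python3 -m crank '[{"dp":[0,0,1],"rotation":[0,0,0],"hand":1},{"dp":[0,0,0],"rotation":[0,0,0],"hand":1},{"dp":[0,0,1],"rotation":[0,0,0],"hand":1},{"dp":[0,0,0],"rotation":[0,0,0],"hand":1},{"dp":[0,0,0],"rotation":[0,0,0],"hand":1}]'
python3 -m crank '[{"dp":[0,0,1],"rotation":[0,0,0],"hand":1},{"dp":[0,0,0],"rotation":[0,0,0],"hand":1},{"dp":[0,0,0],"rotation":[0,0,0],"hand":1},{"dp":[0,0,0],"rotation":[0,0,0],"hand":1},{"dp":[0,0,0],"rotation":[0,0,0],"hand":1}]'
```

```text
t: 5.85
tool_pos: [0.5398, -0.0621, 0.0569]
orientation: [0.377, -3.119, 0.0]
contact_force: [-1.4, -0.4, 0.3]
gripper_width: -0.0001
gripper_force: 0.9
t: 6.35
tool_pos: [0.5398, -0.0621, 0.0562]
orientation: [0.377, -3.119, 0.0]
contact_force: [-3.5, 0.0, 9.6]
gripper_width: -0.0002
gripper_force: 5.3
```

```bash
python3 -m crank '[{"dp":[0,0,0.4],"rotation":[0,0,0],"hand":1},{"dp":[0,0,0],"rotation":[0,0,0],"hand":1},{"dp":[0,0,0],"rotation":[0,0,0],"hand":1},{"dp":[0,0,0],"rotation":[0,0,0],"hand":1},{"dp":[0,0,0],"rotation":[0,0,0],"hand":1}]'
```

```text
t: 6.85
tool_pos: [0.5399, -0.0621, 0.0561]
orientation: [-0.377, 3.119, -0.0]
contact_force: [-5.7, -0.0, 15.5]
gripper_width: 0.0
gripper_force: 8.3
```

The force climbs steeply while the tip no longer moves, so this is the stop. I'll raise the hand and check the paddle.

```bash
python3 -m crank '[{"dp":[0,0,-4],"rotation":[0,0,0],"hand":1},{"dp":[0,0,-20],"rotation":[0,0,0],"hand":1},{"dp":[0,0,-35],"rotation":[0,0,0],"hand":1},{"dp":[0,0,-35],"rotation":[0,0,0],"hand":1},{"dp":[0,0,0],"rotation":[0,0,0],"hand":1}]'
python3 -m crank '[{"dp":[0,40,0],"rotation":[0,0,0],"hand":1},{"dp":[0,40,0],"rotation":[0,0,0],"hand":1},{"dp":[0,40,0],"rotation":[0,0,0],"hand":1},{"dp":[0,40,0],"rotation":[0,0,0],"hand":1},{"dp":[0,30,0],"rotation":[0,0,0],"hand":1}]'
python3 -c "
from h import *
snap('wrist','w3.png');d=snap('scene','s3.png');t=snap('top','t3.png')
a=cv2.resize(d['frame'][185:270,195:370],(790,384),interpolation=2)
cv2.imwrite('pics/s3c.png',a)"
python3 plan.py .5202 .1295 .12
```

```text
t: 7.35
tool_pos: [0.542, -0.0623, 0.1537]
orientation: [-0.376, 3.113, -0.002]
contact_force: [0.5, 0.4, -0.9]
gripper_width: 0.0002
gripper_force: 0.0
t: 7.85
tool_pos: [0.4938, 0.125, 0.1494]
orientation: [-0.38, 3.118, 0.001]
contact_force: [-0.4, 0.2, -0.2]
gripper_width: -0.0
gripper_force: 0.0
t 8.0 pos [0.4942 0.1244 0.1494] F [-0.17 -0.53  1.18] w -0.0001 dist [ 0.026   0.0051 -0.0294]
tool x [-0.97  -0.242 -0.   ] y [-0.242  0.97   0.   ] dp mm now [-26.5  -1.3  29.4] rot5 [array([-0.000e+00,  1.000e-02, -3.596e+01]), array([0.01, 0.  , 0.04])]
 dp in goal frame [26.5  1.2 29.4]
 dp in goal frame [-26.5  -1.2  29.4]
```

View pics/s3c.png

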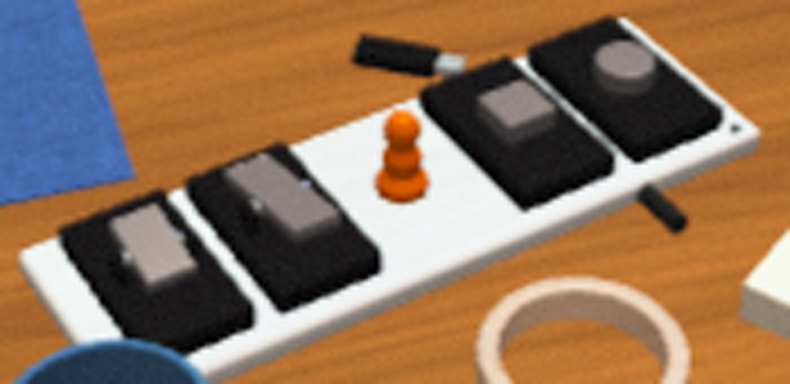

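View pics/w3.png

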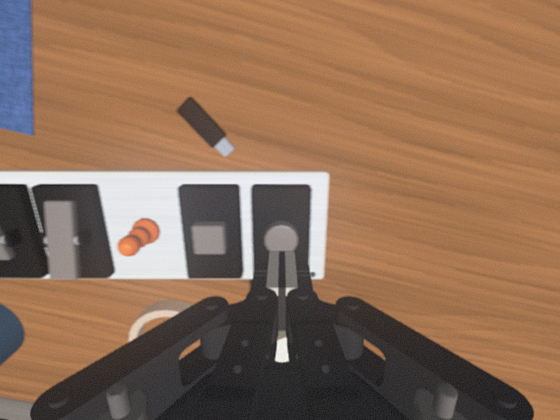

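The near end of the paddle (crop ≈250,162) is now low and the far end is raised. The round key top is at (281,236) in the wrist view. I'll check the tilt numerically.

```bash
python3 -c "
from h import *
S=load('s3');S0=load('s0') if 0 else load('scene0')
ax=np.array([.971,.239,0]);pin=np.array([.5660,-.0565,.038])
for th in(-.22,0,.18,.22):
    dirv=ax*np.cos(th)+np.array([0,0,np.sin(th)]);n=np.array([-ax[0]*np.sin(th),-ax[1]*np.sin(th),np.cos(th)])
    print(th,[((proj(S,pin+.004*n+s*.035*dirv)-[195,185])*[790/175,384/85]).round(0) for s in(-1,1)])
w=load('w3');T=load('t3')
print('round',plane(w,281,236,.039))"
```

```text
-0.22 [array([243., 133.]), array([319., 245.])]
0 [array([242., 144.]), array([319., 232.])]
0.18 [array([243., 154.]), array([317., 220.])]
0.22 [array([243., 157.]), array([316., 217.])]
round [0.51642337 0.13076763 0.039     ]
```

The observed ends match full tilt (0.22 rad past level), allowing for the same ~6 px offset seen before pressing. On to the round key.

```bash
python3 -m crank '[{"dp":[-15,0,10],"rotation":[0,0,0],"hand":1},{"dp":[-10,0,25],"rotation":[0,0,0],"hand":1},{"dp":[0,0,25],"rotation":[0,0,0],"hand":1},{"dp":[0,0,20],"rotation":[0,0,0],"hand":1},{"dp":[0,0,6],"rotation":[0,0,0],"hand":1}]'
python3 -m crank '[{"dp":[0,0,2],"rotation":[0,0,0],"hand":1},{"dp":[0,0,1],"rotation":[0,0,0],"hand":1},{"dp":[0,0,1],"rotation":[0,0,0],"hand":1},{"dp":[0,0,0],"rotation":[0,0,0],"hand":1},{"dp":[0,0,0],"rotation":[0,0,0],"hand":1}]'
```

```text
t: 8.5
tool_pos: [0.5182, 0.1269, 0.0617]
orientation: [0.375, -3.116, 0.002]
contact_force: [-0.2, -0.2, 0.9]
gripper_width: -0.0
gripper_force: 0.0
t: 9.0
tool_pos: [0.5191, 0.1285, 0.0601]
orientation: [-0.378, 3.118, 0.0]
contact_force: [0.4, 0.2, -0.1]
gripper_width: 0.0001
gripper_force: 0.0
```

```bash
python3 -m crank '[{"dp":[0,0,1],"rotation":[0,0,0],"hand":1},{"dp":[0,0,1],"rotation":[0,0,0],"hand":1},{"dp":[0,0,1],"rotation":[0,0,0],"hand":1},{"dp":[0,0,1],"rotation":[0,0,0],"hand":1},{"dp":[0,0,0],"rotation":[0,0,0],"hand":1}]'
python3 -m crank '[{"dp":[0,0,1],"rotation":[0,0,0],"hand":1},{"dp":[0,0,1],"rotation":[0,0,0],"hand":1},{"dp":[0,0,0],"rotation":[0,0,0],"hand":1},{"dp":[0,0,0],"rotation":[0,0,0],"hand":1},{"dp":[0,0,0],"rotation":[0,0,0],"hand":1}]'
```

```text
t: 9.5
tool_pos: [0.5189, 0.1284, 0.0555]
orientation: [-0.378, 3.119, 0.0]
contact_force: [0.3, 0.6, 3.2]
gripper_width: 0.0002
gripper_force: 1.1
t: 10.0
tool_pos: [0.5189, 0.1284, 0.0536]
orientation: [-0.378, 3.119, 0.0]
contact_force: [1.2, -0.1, 3.1]
gripper_width: 0.0
gripper_force: 1.6
```

```bash
python3 -m crank '[{"dp":[0,0,0.6],"rotation":[0,0,0],"hand":1},{"dp":[0,0,0],"rotation":[0,0,0],"hand":1},{"dp":[0,0,0.4],"rotation":[0,0,0],"hand":1},{"dp":[0,0,0],"rotation":[0,0,0],"hand":1},{"dp":[0,0,0],"rotation":[0,0,0],"hand":1}]'
```

```text
t: 10.5
tool_pos: [0.5189, 0.1284, 0.0528]
orientation: [-0.378, 3.119, 0.0]
contact_force: [-0.2, 0.4, 7.7]
gripper_width: -0.0001
gripper_force: 3.4
```

```bash
python3 -m crank '[{"dp":[0,0,0.4],"rotation":[0,0,0],"hand":1},{"dp":[0,0,0],"rotation":[0,0,0],"hand":1},{"dp":[0,0,0],"rotation":[0,0,0],"hand":1},{"dp":[0,0,0],"rotation":[0,0,0],"hand":1},{"dp":[0,0,0],"rotation":[0,0,0],"hand":1}]'
```

```text
t: 11.0
tool_pos: [0.5189, 0.1285, 0.0526]
orientation: [-0.378, 3.118, 0.0]
contact_force: [-2.1, 0.5, 13.4]
gripper_width: -0.0003
gripper_force: 6.7
```

The round key is bottomed out at 13 N. I'll draw up and verify.

```bash
python3 -m crank '[{"dp":[0,0,-4],"rotation":[0,0,0],"hand":1},{"dp":[0,0,-15],"rotation":[0,0,0],"hand":1},{"dp":[0,0,-35],"rotation":[0,0,0],"hand":1},{"dp":[0,0,-40],"rotation":[0,0,0],"hand":1},{"dp":[0,0,-40],"rotation":[0,0,0],"hand":1}]'
python3 -m crank '[{"dp":[0,0,0],"rotation":[0,0,0],"hand":1},{"dp":[0,0,0],"rotation":[0,0,0],"hand":1},{"dp":[0,0,0],"rotation":[0,0,0],"hand":1},{"dp":[0,0,0],"rotation":[0,0,0],"hand":1},{"dp":[0,0,0],"rotation":[0,0,0],"hand":1}]'
python3 -c "
from h import *
d=snap('scene','s4.png')
a=cv2.resize(d['frame'][185:270,195:370],(790,384),interpolation=2)
cv2.imwrite('pics/s4c.png',a);b=load('s3')['frame'][185:270,195:370];print(cv2.absdiff(b,d['frame'][185:270,195:370]).max(axis=(0,1)))"
```

```text
t: 11.5
tool_pos: [0.5182, 0.1281, 0.1873]
orientation: [0.377, -3.117, 0.001]
contact_force: [0.5, 0.9, -0.4]
gripper_width: 0.0001
gripper_force: 0.0
t: 12.0
tool_pos: [0.5184, 0.1283, 0.1853]
orientation: [0.377, -3.117, 0.001]
contact_force: [0.2, 1.5, 0.2]
gripper_width: 0.0001
gripper_force: 0.0
[15 18 15]
```

View pics/s4c.png

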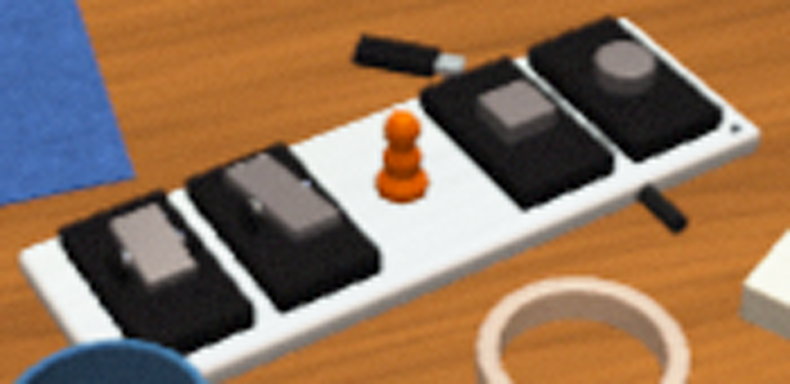

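The round key (625,62) is back up, the long rocker is still tipped, and the figure and the other controls haven't changed.

```bash
python3 -c "
from plant import job_done
print(job_done())"
```

```text
the job is handed in; nothing more can be done
None
```

The job is handed in with no verdict returned: the long rocker was tipped to its stop, then the round key was pressed fully down and sprang back up; the final picture shows the other controls and the figure as they were, with the hand at 185 mm.

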